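# Brace the bead jar in its block and unscrew the cap

### The arm

A 6-joint arm with a two-finger parallel gripper is mounted at the origin on the work surface. World frame = base frame: x ahead of the robot, y to its left, z up, the work surface at z = 0. Lengths are in m, angles in rad, forces in N, time in s.
With the tool pointing down it reaches from about 0.275 to 0.875 m from the base axis. Payload 12.5 kg.
Tool frame: the origin (TCP) lies at the very end of the fingers, on their centre line; the grasp point (between the pads) lies 19 mm behind it; z points along the fingers, y is the line along which they close (so a half turn about z gives the same grasp; the last joint's range is limited). The gripper opens to 85 mm and grips with 20 to 120 N. Pads are 22 mm wide; open, the fingers measure 114 mm over their backs; the gripper's body (76 mm by 85 mm) begins 54 mm behind the grasp point. The pads swing forward as they close: fully open they stand 13 mm farther back than shut.
Start: joints at [1.253, 0.351, 1.652, -0, 1.139, -0.085], TCP at [0.127, 0.535, 0.231] pointing down, gripper open.
Joint ranges: [-2.75, 2.75], [-0.79, 2.1], [0.01, 2.65], [-1.57, 4.71], [0.07, 3.14], [-2.87, 2.87]. Speed limits (rad/s): [2.22, 2.22, 2.79, 3.14, 3.14, 3.14].

### API

Orientations are given as a 3x3 rotation matrix whose columns are the frame's x, y, z axes.
In Python, from bench import manip gives the robot as it stands. Calls block until the motion is done:
- manip.move_ptp(position, orientation): joint-space move of the TCP to a pose.
- manip.move_l(position, attitude=None, max_speed=0.15): straight line of the TCP; attitude=None keeps the orientation; max_speed is the mean speed in m/s.
- manip.move_j(angles): joint-space move.
- manip.set_gripper(opening, effort=None): opening from 0.0 (shut) to 1.0 (fully open); effort is the grip in N (None keeps the last); returns when the fingers have stopped.
- manip.dwell(seconds).
- manip.inverse_kinematics(position, orientation): joint angles nearest the present ones, or None.
- manip.grab_frame(name): name is "scene" or "top" or "wrist"; returns (picture, depth): 400x640x3 uint8, red, green, blue; 400x640 float32, m along the optical axis (not along the pixel's ray), 0 where there is no reading.
- manip.get_calibration(name): a dict with "camera_matrix" (3x3 intrinsics, pixels), "k1" (the pictures are not rectified: a ray, as slopes to the right and down, at radius r is drawn at 1 + k1 r^2 times it, then the intrinsics apply), "R" (3x3) and "t" (3): a world point X has camera coordinates R X + t. Camera axes: x right, y down, z forward; pixel columns grow to the right and rows downward; lengths in m; the calibration is good to about 2 mm. A picture is of the moment at which its call begins: read the wrist's pose just before it. get_calibration takes no time and is no camera call; for the wrist camera it gives the pose at the moment of the call.
A pose or a line that the arm cannot do raises manip.Unreachable and nothing moves.
- manip.sign_off(): hands the job in; it is judged then, once.
Trained networks look in the newest picture that a camera, given by its name, has taken for a name from the list of things; names that differ only in an ending like _2 or _b are one class to them, and where a whole thing is asked for, a point or a joint stands for the part that bears it (a point fixed in the world has none). Each returns a list of dicts, best first, with "confidence" (0 to 1); they miss things now and then, are a little off and sometimes report something else, mostly with a low value. They report only what shows in the picture. A call takes as long as a camera call. They do not tell look-alikes from the thing itself.
- manip.look_for(camera, name): "at" ([x, y, z] in m, in world coordinates, good to about 4 mm: the middle of the surface that is visible of it).
Readings, each from a call of its own:
- manip.current_time(): time.
- manip.current_qpos(): joint angles.
- manip.current_joint_vel(): joint speeds.
- manip.current_joint_torque(): joint torques, N m.
- manip.current_ee_pos(): TCP position.
- manip.current_tcp_rot(): TCP orientation.
- manip.current_force(): force on the tool from outside, world axes, zero at the start.
- manip.current_ft_torque(): the same for the moment, N m.
- manip.current_grip_width(): opening from 0.0 (shut) to 1.0 (fully open).
- manip.current_grip_force(): force on a finger pad.
Only numpy, scipy, OpenCV 4.12 (cv2) and the standard library are available. Lean on these libraries where they do the work, as an engineer would, in place of code of your own. Each camera call takes 0.05 s, during which the arm holds its last target. There are 200 camera calls.

### The job

At the card shop's sealing counter, stand the capped square jar upright in the square pocket of the wooden bracing block, fully down. With the jar braced there, unscrew its tight cap anticlockwise until it comes free, then lift it straight up and finish holding the cap level just above the jar's mouth, clear of it by a centimetre or two; do not let go of it. Do not tip the jar over, and leave the stamp, the round pot and the notebook where they are.

Things in the scene. Friction and masses are not known exactly. Their poses are not given: they have to be found in the camera images.
- jar_center (a point): Centre of the square amber glass jar's body (60 x 60 x 52 mm), 26 mm above its flat underside; z up, x and y along the body's sides. Jar about 0.4 kg; it starts upright on the counter at any yaw, the cap tight on it. The flat shoulder round the 34 mm wide neck is 52 mm above the underside. It may be carried by its cap
- jar_mouth (a point): Centre of the jar's mouth, 84 mm above its underside. Under the cap the neck has two ledges that catch the cap's two lugs: lifting the cap before it is free lifts the jar too. No pitch: the cap does not rise while it turns; freed, it rises up to 2 mm by itself (sprung liner, about 18 N). On the bare counter the jar turns with its cap
- cap_center (a point): Centre (half-way up) of the round ribbed aluminium cap, 55 mm wide, 26 mm tall, 120 g, z up. Closed, its lower edge is 66 mm, its top 92 mm above the jar's underside; its x axis is along the jar's within 0.1 rad. It takes 0.1 to 0.6 N m to turn; about 1.0 rad anticlockwise (from above) relative to the jar frees it, at 2.4 rad it meets a stop. Clockwise: a stop
- pocket_floor (a point): Centre of the pocket's floor in the fixed wooden bracing block, 6 mm above the counter; x, y along the pocket's sides, z up. Block 110 x 110 x 30 mm; pocket 66 x 66 mm, 24 mm deep, with a 3 mm chamfer round its mouth. The jar fits in any of four square orientations, 3 mm play each side, so it twists about 0.1 rad before the pocket stops it
- stamp_center (a point): Bystander: seal stamp (brass foot, turned wooden handle) standing upright, 26 mm wide, 80 mm tall; point half-way up
- pot_center (a point): Bystander: round clear glass pot with a metal lid, 60 mm wide, 55 mm tall; point at its centre
- notebook_center (a point): Bystander: brown notebook lying flat, 150 x 105 x 18 mm; point at its centre
Mind the look-alikes: they are no part of the job. What is shaped like the part that bears cap_center but blue or yellow is not meant.

How it is judged:
By the outcome, as a careful person would: the job done as asked, in the order asked, and still so for the second after the job is handed in, while the arm keeps its last pose, push and grip.
It also fails if it takes over 42 s, if anything falls off the work surface, if the arm or the gripper's body presses on something with over 40 N, if the wrist force passes 120 N, or if a joint passes its speed limit or range.

## Working session

There is one attempt and no reset: what is moved stays moved. The work goes in short steps, each a Python script; the robot and the scene stay as the last script left them, time stands still between calls to the robot, and variables do not carry over. Pictures are saved under pics/ and viewed, at most 10 in all, crops included, and the job is handed in when it is done.

```bash
mkdir -p pics; cat > h.py <<'E'
from bench import manip
import numpy as np, cv2
def px2w(c,cal,u,v,d):
    K=np.array(cal["camera_matrix"]);k=cal["k1"]
    D=np.array([(u-K[0,2])/K[0,0],(v-K[1,2])/K[1,1]]);s=D.copy()
    for _ in range(10): s=D/(1+k*(s@s))
    return np.array(cal["R"]).T@(np.array([s[0]*d,s[1]*d,d])-np.array(cal["t"]))
def w2px(cal,X):
    K=np.array(cal["camera_matrix"]);p=np.array(cal["R"])@np.array(X)+np.array(cal["t"])
    s=p[:2]/p[2];s=s*(1+cal["k1"]*(s@s));return K[0,0]*s[0]+K[0,2],K[1,1]*s[1]+K[1,2]
def save(im,n): cv2.imwrite("pics/"+n,cv2.cvtColor(im,cv2.COLOR_RGB2BGR))
E
python3 - <<'E'
from h import *
for c in("scene","top"):
    im,d=manip.grab_frame(c);save(im,c+"0.png");np.save("pics/"+c+"0.npy",d)
    cal=manip.get_calibration(c)
    print(c)
    for n in("jar_center","cap_center","pocket_floor","stamp_center","pot_center","notebook_center"):
        for r in manip.look_for(c,n)[:4]: print(n,np.round(r["at"],3),round(r["confidence"],2),np.round(w2px(cal,r["at"])))
E
```

```text
scene
jar_center [0.568 0.173 0.04 ] 0.65 [374. 250.]
cap_center [0.661 0.18  0.032] 0.89 [344. 270.]
cap_center [0.557 0.156 0.096] 0.85 [375. 227.]
pocket_floor [ 0.532 -0.207  0.022] 0.86 [304. 177.]
stamp_center [ 0.771 -0.     0.05 ] 0.63 [266. 238.]
pot_center [0.443 0.417 0.042] 0.56 [489. 293.]
notebook_center [ 0.49  -0.443  0.018] 0.93 [280. 143.]
notebook_center [ 0.771 -0.002  0.053] 0.45 [265. 236.]
top
jar_center [0.528 0.13  0.057] 0.43 [273. 237.]
cap_center [0.445 0.132 0.026] 0.56 [273. 262.]
cap_center [0.652 0.167 0.028] 0.52 [263. 201.]
pocket_floor [ 0.532 -0.214  0.032] 0.77 [375. 234.]
stamp_center [ 0.765 -0.013  0.069] 0.65 [315. 165.]
pot_center [0.43  0.405 0.055] 0.74 [190. 267.]
notebook_center [ 0.473 -0.45   0.016] 0.86 [444. 251.]
notebook_center [0.547 0.141 0.088] 0.68 [269. 230.]
```

```bash
ls pics
```

```text
scene0.npy
scene0.png
top0.npy
top0.png
```

```bash
python3 - <<'E'
import cv2,numpy as np
t=cv2.imread("pics/top0.png");s=cv2.imread("pics/scene0.png")
a=cv2.resize(t[130:300,220:420],(800,680),interpolation=cv2.INTER_CUBIC)[:600]
cv2.imwrite("pics/tc.png",a)
E
```

```text
(no output)
```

View pics/scene0.png

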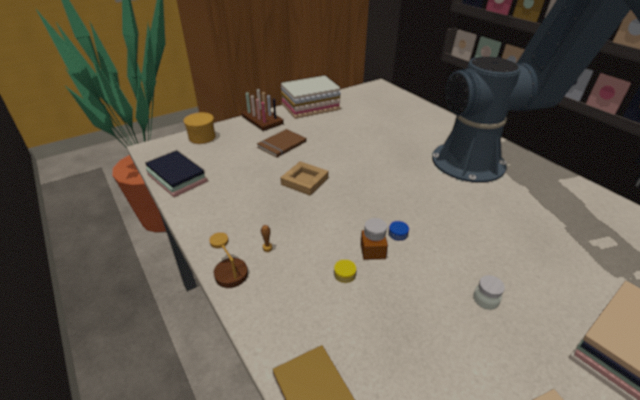

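View pics/tc.png

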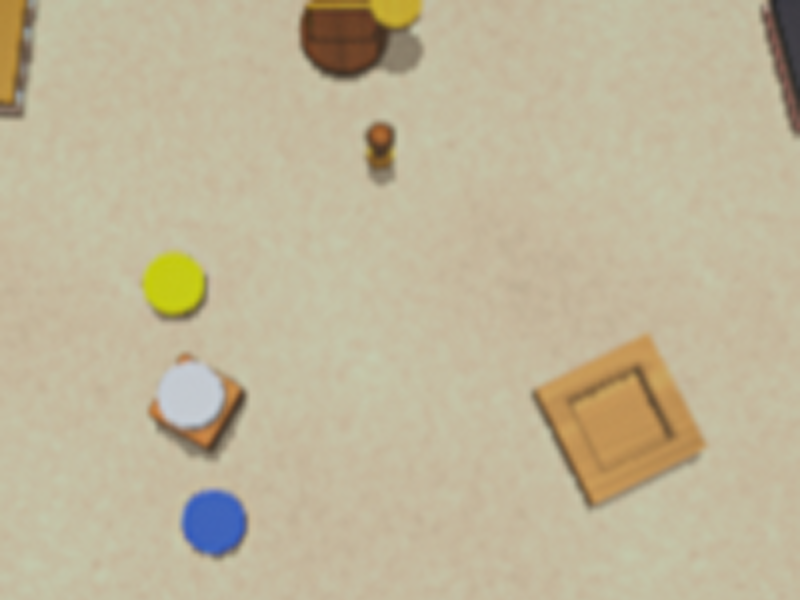

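The three cap-shaped things in the scene picture are silver at (375,228), blue at (399,230) and yellow at (345,270). The silver one is meant: it is aluminium and sits on the amber jar, and the enlarged crop confirms this at (190,395). The block is at crop (620,420), rotated by about 25°. Next I'll look from near over both.

```bash
cat >> h.py <<'E'
def Rz(a): # tool down, tool y axis at yaw a from world y
    c,s=np.cos(a),np.sin(a); return np.array([[c,-s,0],[s,c,0],[0,0,1]])@np.diag([-1.,1,-1])
E
python3 - <<'E'
from h import *
import pickle
R0=manip.current_tcp_rot();print(np.round(R0,3))
cal=manip.get_calibration("wrist");R=np.array(cal["R"]);print("cam pos",np.round(-R.T@cal["t"],3),"fwd",np.round(R[2],2), "K",cal["camera_matrix"][0][0])
off=R0.T@(-R.T@np.array(cal["t"])-manip.current_ee_pos());print("off tool",off)
for n,p in (("jar",[0.548,0.145]),("blk",[0.532,-0.21])):
    Ro=Rz(0) if (R0[:,1]@Rz(0)[:,1])>0 else Rz(np.pi)
    o=Ro@off
    P=np.array([p[0]-o[0],p[1]-o[1],0.27])
    try: manip.move_ptp(P,Ro)
    except manip.Unreachable as e: print("unr",e); manip.move_ptp([p[0],p[1],.27],Ro)
    cal=manip.get_calibration("wrist");im,d=manip.grab_frame("wrist");save(im,n+"1.png");pickle.dump((cal,im,d),open(n+"1.pkl","wb"))
    for q in ("jar_center","cap_center","pocket_floor"):
        for r in manip.look_for("wrist",q)[:2]: print(q,np.round(r["at"],3),round(r["confidence"],2),np.round(w2px(cal,r["at"])))
    print(manip.current_time(),np.round(manip.current_qpos(),2))
E
```

```text
[[-0.973  0.231  0.   ]
 [ 0.231  0.973 -0.   ]
 [-0.    -0.    -1.   ]]
cam pos [0.06  0.552 0.374] fwd [ 0.26 -0.06 -0.96] K 286.80639313206194
off tool [ 0.06855161  0.00091888 -0.14308847]
jar_center [0.541 0.142 0.051] 0.72 [319. 113.]
cap_center [0.547 0.146 0.09 ] 0.97 [322. 118.]
cap_center [0.648 0.167 0.032] 0.88 [337. 195.]
pocket_floor [ 0.524 -0.212  0.028] 0.73 [ 45. 101.]
3.1417 [ 0.16  0.47  1.37  0.    1.3  -1.41]
jar_center [0.542 0.124 0.043] 0.9 [583. 129.]
cap_center [0.647 0.159 0.028] 0.93 [580. 204.]
cap_center [0.547 0.129 0.089] 0.82 [621. 135.]
pocket_floor [ 0.524 -0.214  0.03 ] 0.66 [317. 112.]
4.675 [-0.41  0.48  1.36  0.    1.3  -1.98]
```

```bash
python3 - <<'E'
import cv2,numpy as np
a=cv2.imread("pics/jar1.png");b=cv2.imread("pics/blk1.png")
f=lambda i:cv2.resize(i[30:230,220:420],(400,400),interpolation=cv2.INTER_CUBIC)
cv2.imwrite("pics/both.png",np.hstack([f(a),f(b)]))
E
cat > meas.py <<'E'
from h import *
def cloud(cal,d):
    K=np.array(cal["camera_matrix"]);v,u=np.mgrid[0:400,0:640]
    und=cv2.undistortPoints  # k1 model = OpenCV radial k1
    p=und(np.stack([u,v],-1).reshape(-1,1,2).astype(np.float64),K,np.array([cal["k1"],0,0,0.]))[:,0].reshape(400,640,2)
    X=np.dstack([p*d[...,None],d])-np.array(cal["t"])
    return X@np.array(cal["R"])
def rect(pts):
    return cv2.minAreaRect((pts*1000).astype(np.float32))
E
python3 - <<'E'
from meas import *
import pickle
def sel(X,d,c,r,z0,z1): return (d>0)&(np.hypot(X[...,0]-c[0],X[...,1]-c[1])<r)&(X[...,2]>z0)&(X[...,2]<z1)
cal,im,d=pickle.load(open("jar1.pkl","rb"));X=cloud(cal,d)
m=sel(X,d,(.548,.145),.06,.082,.105);p=X[m];print("cap top",m.sum(),np.median(p,0),cv2.minEnclosingCircle((p[:,:2]*1000).astype(np.float32)))
m=sel(X,d,(.548,.145),.06,.045,.062);p=X[m];print("shoulder",m.sum(),np.median(p[:,2]),rect(p[:,:2]))
m=sel(X,d,(.548,.145),.06,.015,.105);p=X[m];print("all",rect(p[:,:2]))
cal,im,d=pickle.load(open("blk1.pkl","rb"));X=cloud(cal,d)
m=sel(X,d,(.528,-.213),.09,.022,.04);p=X[m];print("blk top",m.sum(),np.median(p[:,2]),rect(p[:,:2]))
m=sel(X,d,(.528,-.213),.045,-.01,.015);p=X[m];print("floor",m.sum(),np.median(p[:,2]),rect(p[:,:2]))
print("counter",np.median(X[sel(X,d,(.528,-.213),.13,-.02,.015)],0)[2])
E
```

```text
cap top 1987 [0.54664094 0.14863819 0.09273461] ((547.8222045898438, 148.73641967773438), 27.46426773071289)
shoulder 470 0.05210627037655398 ((547.5943603515625, 148.99713134765625), (60.30721664428711, 60.07500076293945), 59.80228042602539)
all ((547.5943603515625, 148.99713134765625), (60.30721664428711, 60.07500076293945), 59.80228042602539)
blk top 4987 0.030378417386236464 ((529.558349609375, -209.96690368652344), (110.41415405273438, 110.78528594970703), 25.050922393798828)
floor 2474 0.006584976116871803 ((529.6682739257812, -209.8955078125), (66.4690933227539, 66.43721008300781), 25.077224731445312)
counter 0.0005929415030023328
```

View pics/both.png

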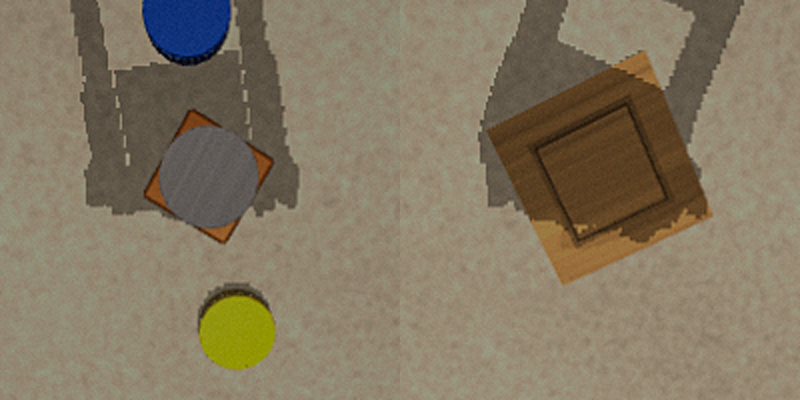

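Both are measured well: the jar is at (0.5477, 0.1489) with yaw 59.8°, and the block at (0.5296, -0.2099) with yaw 25.06°. Sizes match at 60.2 and 66.4 mm, and so do the heights. In the pair of pictures, the jar's silver cap is at (208,177) and the pocket at (600,170). Now I'll grasp the jar by its cap.

```bash
python3 - <<'E'
from h import *
ab=-2.2; aj=ab+np.radians(59.80-25.06)
R=Rz(aj);J=(.5477,.1489)
manip.set_gripper(1.0,60)
manip.move_ptp([*J,.15],R);print(np.round(manip.current_qpos(),2))
manip.move_l([*J,.058],max_speed=.12)
manip.set_gripper(0.0,80)
print("width",manip.current_grip_width()*85,manip.current_grip_force(),manip.current_force(),manip.current_ft_torque())
manip.move_l([*J,.135],max_speed=.12)
print("lift",manip.current_force(),manip.current_grip_width()*85)
manip.move_ptp([.5296,-.2099,.135],Rz(ab))
print(np.round(manip.current_qpos(),2),manip.current_force(),manip.current_time())
cal=manip.get_calibration("wrist");im,d=manip.grab_frame("wrist");
f=cv2.resize(im[0:300,160:480],(640,600));save(f,"held.png")
E
```

```text
[ 0.18  0.48  1.68 -0.    0.98  0.21]
width 52.4870079684023 81.9283646531403 [-4.72753538 -1.06107028  8.16145874] [-0.12825877  0.55358355 -0.02250626]
lift [ 0.95657155  0.12093591 -3.72233242] 52.31826929557388
[-0.46  0.5   1.69  0.    0.95  0.17] [ 0.49926541  0.53271711 -3.80057468] 10.25
```

View pics/held.png

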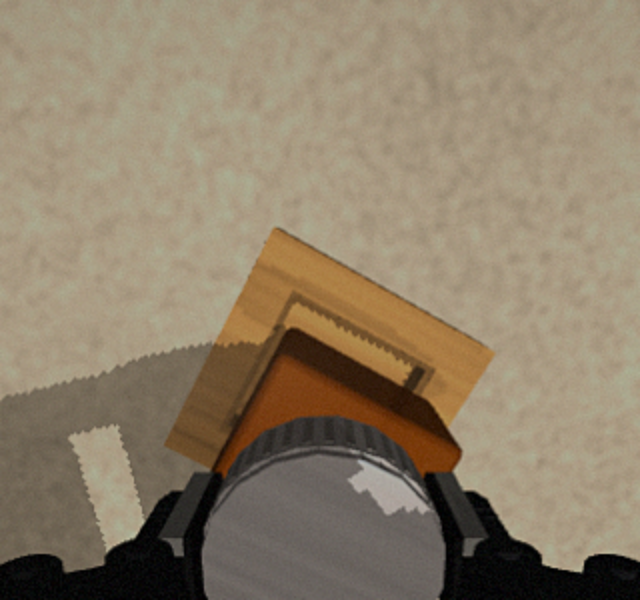

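The picture shows the jar held level over the pocket. The jar's edge from (295,330) to (405,395) is parallel to the block's edge from (275,228) to (495,352). I'll lower it step by step and watch the force.

```bash
python3 - <<'E'
from h import *
P=(.5296,-.2099)
for z in (.092,.084,.076,.070,.066,.064):
    manip.move_l([*P,z],max_speed=.08 if z<.09 else .12)
    f=manip.current_force();print(z,np.round(f,1),np.round(manip.current_ft_torque(),2),np.round(manip.current_ee_pos(),4))
    if f[2]>15 or np.hypot(*f[:2])>15: break
print(manip.current_time())
E
```

```text
0.092 [-0.3  0.8 -4. ] [-0.   -0.02  0.05] [ 0.5299 -0.2096  0.0922]
0.084 [-0.4  0.7 -4.1] [-0.   -0.   -0.02] [ 0.5295 -0.2099  0.084 ]
0.076 [ 0.  -0.6 -3.9] [ 0.03  0.03 -0.03] [ 0.5293 -0.2098  0.0755]
0.07 [-0.3 -0.7 -4. ] [0.02 0.02 0.03] [ 0.5294 -0.2098  0.0696]
0.066 [-0.6  0.4 -4.4] [0.03 0.01 0.03] [ 0.5295 -0.2099  0.0658]
0.064 [-4.6  2.3  8.5] [ 0.22  0.59 -0.03] [ 0.5299 -0.21    0.0651]
12.0583
```

It's seated: contact came at z ≈ 0.065, as expected. Now I'll unscrew anticlockwise in steps.

```bash
python3 - <<'E'
from h import *
P=(.5296,-.2099)
for t in (.1,.2,.4,.65,.9,1.1,1.25,1.4):
    manip.move_ptp([*P,.0645],Rz(-2.2+t))
    f=manip.current_force();R=manip.current_tcp_rot();a=np.arctan2(-R[0,1]*-1*-1,R[1,1])
    print(t,"act",round(a+2.2,3),np.round(f,1),np.round(manip.current_ft_torque(),2),np.round(manip.current_ee_pos(),4),round(manip.current_grip_width()*85,1))
print(manip.current_time(),np.round(manip.current_qpos(),2))
cal=manip.get_calibration("wrist");im,d=manip.grab_frame("wrist");save(cv2.resize(im[0:300,160:480],(640,600)),"turned.png")
E
```

```text
0.1 act 0.098 [0.1 0.7 3.4] [0.08 0.01 0.12] [ 0.5301 -0.2101  0.0651] 52.2
0.2 act 0.196 [-0.1 -0.   5.8] [ 0.1  -0.04  0.1 ] [ 0.5301 -0.2102  0.0651] 52.0
0.4 act 0.396 [-0.7 -0.2  5.9] [0.06 0.01 0.08] [ 0.5301 -0.2102  0.0651] 52.6
0.65 act 0.645 [-1.1  0.2  6.5] [-0.03  0.06  0.06] [ 0.5301 -0.2102  0.0651] 51.8
0.9 act 0.895 [-0.5  0.7  6. ] [0.03 0.03 0.1 ] [ 0.5301 -0.2103  0.0652] 52.2
1.1 act 1.096 [-0.5  0.5 10. ] [0.07 0.25 0.08] [ 0.5304 -0.2104  0.0656] 52.4
1.25 act 1.246 [-1.  -0.5 12.6] [0.06 0.17 0.06] [ 0.5306 -0.2105  0.0657] 52.2
1.4 act 1.396 [-0.8 -0.5 11.7] [0.04 0.   0.05] [ 0.5306 -0.2105  0.0657] 52.2
14.4083 [-0.46  0.6   1.72 -0.    0.81 -1.23]
```

View pics/turned.png

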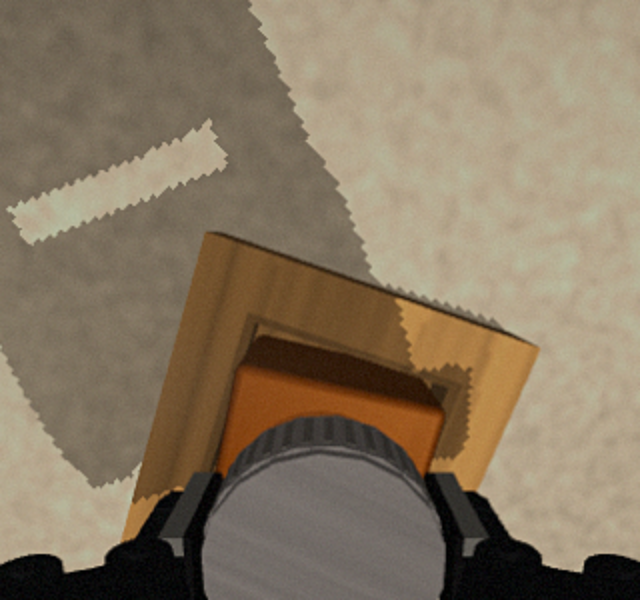

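The picture shows the jar twisted slightly against the pocket wall, and still down, with its shoulder edge at (245,365)–(440,410). The vertical force rose at about 1.05 rad, which is the sprung liner pushing up, so the cap is free. I'll lift a little first and check.

```bash
python3 - <<'E'
from meas import *
P=manip.current_ee_pos()
def shoulder():
    cal=manip.get_calibration("wrist");im,d=manip.grab_frame("wrist");X=cloud(cal,d)
    m=(d>0)&(np.hypot(X[...,0]-.5296,X[...,1]+.2099)<.044)&(X[...,2]>.04)&(X[...,2]<.075)&(im[...,0]>im[...,2]*2.0)
    z=X[m][:,2];h,e=np.histogram(z,np.arange(.04,.0751,.001));return im,m.sum(),[(round(e[i],3),h[i]) for i in np.argsort(-h)[:3]]
print(shoulder()[1:])
for dz in (.006,.02,.032):
    manip.move_l([.5303,-.2103,.065+dz],max_speed=.04)
    manip.dwell(.2)
    im,*s=shoulder();print(dz,np.round(manip.current_force(),1),np.round(manip.current_ee_pos(),4),s)
    if manip.current_force()[2]<-2.5: print("jar lifted?");break
save(cv2.resize(im[0:300,160:480],(640,600)),"lift.png")
im,d=manip.grab_frame("scene");save(cv2.resize(im[120:300,220:500],(800,514),interpolation=cv2.INTER_CUBIC),"scene_end.png")
print(manip.current_time())
E
```

```text
(np.int64(3501), [(np.float64(0.058), np.int64(1365)), (np.float64(0.057), np.int64(785)), (np.float64(0.059), np.int64(348))])
0.006 [-0.1 -0.8 -0.7] [ 0.5301 -0.2102  0.0707] [np.int64(3342), [(np.float64(0.058), np.int64(1300)), (np.float64(0.057), np.int64(762)), (np.float64(0.059), np.int64(341))]]
0.02 [-0.8 -0.1 -0.7] [ 0.5302 -0.2103  0.0848] [np.int64(3396), [(np.float64(0.058), np.int64(1162)), (np.float64(0.057), np.int64(727)), (np.float64(0.059), np.int64(330))]]
0.032 [ 0.3 -0.2 -0.9] [ 0.5302 -0.2103  0.0968] [np.int64(3158), [(np.float64(0.058), np.int64(1107)), (np.float64(0.057), np.int64(631)), (np.float64(0.059), np.int64(309))]]
16.575
```

View pics/lift.png

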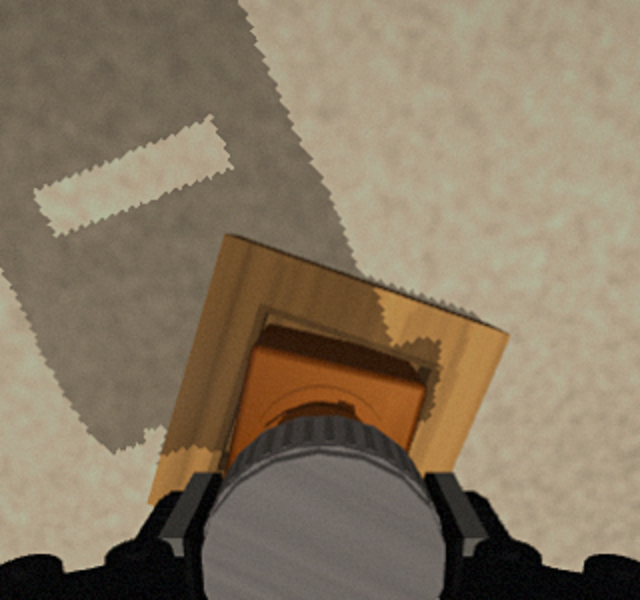

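View pics/scene_end.png

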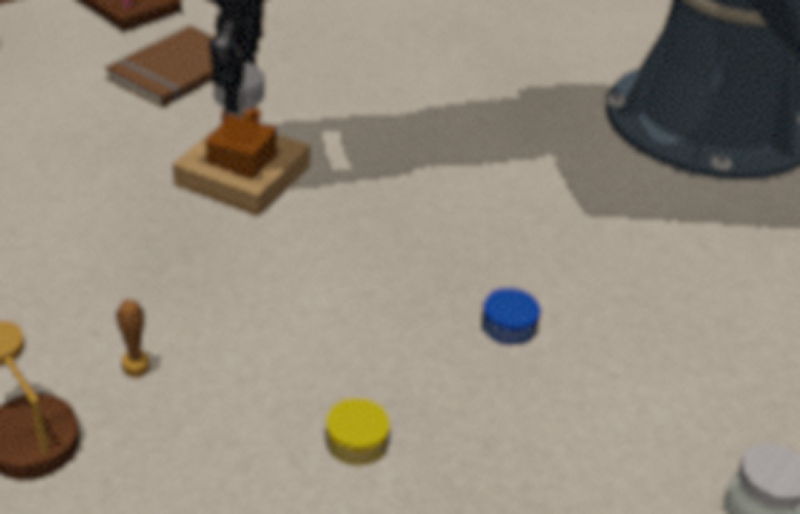

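The shoulder has stayed at 58 mm (6 + 52), so the jar is fully down. The neck ring shows under the raised cap at (320,400), the gap is about 14 mm, and the bystanders haven't been touched. I'll hand in now.

```bash
python3 -c "
from h import *
print(manip.sign_off())"
```

```text
the job is handed in; nothing more can be done
None
```

The job is handed in: the jar stands fully down in the pocket, and the gripper holds the freed cap level about 14 mm above its mouth, after about 17 s of the 42 s allowed.

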